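Re-file three slide boxes in tab order and close up the row

TASK

The red, yellow and blue slide boxes were put back in each other's places in the bench file: re-file them so that each stands upright at the tab of its own colour, using the black rubber pad to park a box meanwhile, then slide the end stop up snug so the row stands tight against the fixed wall. There are glass slides inside, so never tip a box over or lay it down, and leave the brown bottle where it stands.

Things in the scene. Friction and masses are not known exactly. Their poses are not given: they have to be found in the camera images.
- rack: grey metal bench file, fixed: floor 104 mm (x) by 238 mm (y), its upper face 8 mm above the bench; a lip along each long side (16 mm above the bench, 81 mm clear between them); upright fixed end wall, 86 mm high, its inner face at y = +95 mm. Origin: centre of the underside, at bench level; y along the file towards the wall, x across, z up. Boxes stand on its floor at x = 0
- end_stop (a joint): travel (m) of the sliding end stop towards the wall: 0 fully back, max 0.12; 1.5 N friction, stays put. Gap from wall to stop face: 0.172 - value. In the file's frame the face (steel plate 66 mm wide, top 75 mm above the bench) is at y = -0.077 + value; behind it a black grip post, 34 mm (x) by 14 mm (y), at x = 0, y = -0.095 + value, its top 115 mm above the bench, the boxes' tops at 94
- pad: flat black ribbed rubber pad, 100 x 100 x 3 mm, fixed on the bench and clear: a spot to stand a box for the time being. Origin: centre of its underside; z up
- bottle_center (a point): brown drop bottle with a dark cap, 38 mm in diameter, 82 mm high, standing loose on the bench behind the file: not part of the job. Point: its centre, half-way up
- box_red_center (a point): red plastic slide box, closed, standing on end: 60 mm wide across the file (x), 32 mm thick along the file (y), 86 mm high (z), about 0.12 kg, with a small paper label on top. Point: its centre, 43 mm above its underside; axes nearly as the file's at the start. Grasp it from above across its 60 mm width
- tab_red: red sloping index tab, 28 mm long, fixed on the near lip (top under 20 mm above the bench): marks the red box's place. Axes as the file's; origin 54 mm from its middle line. Places are 42 mm apart while the row is loose: at the start a box stands centred at y = -14 mm in a tab's frame. Pushed tight against the wall, each box of a rightly ordered row is within 10 mm of its tab in y
- box_yellow_center (a point): yellow plastic slide box, closed, standing on end: 60 mm wide across the file (x), 32 mm thick along the file (y), 86 mm high (z), about 0.12 kg, with a small paper label on top. Point: its centre, 43 mm above its underside; axes nearly as the file's at the start. Grasp it from above across its 60 mm width
- tab_yellow: yellow sloping index tab, 28 mm long, fixed on the near lip (top under 20 mm above the bench): marks the yellow box's place. Axes as the file's; origin 54 mm from its middle line. Places are 42 mm apart while the row is loose: at the start a box stands centred at y = -14 mm in a tab's frame. Pushed tight against the wall, each box of a rightly ordered row is within 10 mm of its tab in y
- box_blue_center (a point): blue plastic slide box, closed, standing on end: 60 mm wide across the file (x), 32 mm thick along the file (y), 86 mm high (z), about 0.12 kg, with a small paper label on top. Point: its centre, 43 mm above its underside; axes nearly as the file's at the start. Grasp it from above across its 60 mm width
- tab_blue: blue sloping index tab, 28 mm long, fixed on the near lip (top under 20 mm above the bench): marks the blue box's place. Axes as the file's; origin 54 mm from its middle line. Places are 42 mm apart while the row is loose: at the start a box stands centred at y = -14 mm in a tab's frame. Pushed tight against the wall, each box of a rightly ordered row is within 10 mm of its tab in y
Mind the look-alikes: they are no part of the job. Of the things that look like the part that bears box_red_center, the smaller one is meant.

How it is judged:
By the outcome, as a careful person would: the job done as asked, in the order asked, and still so for the second after the job is handed in, with the robot touching nothing.
It also fails if it takes over 96 s, if anything falls off the work surface, if the arm or the gripper's body presses on something with over 40 N, if the wrist force passes 120 N, or if a joint passes its speed limit or range.

ROBOT

A 6-joint arm with a two-finger parallel gripper is mounted at the origin on a cart in front of the work surface, level with it; the furniture and walls round the work are solid. World frame = base frame: x ahead of the robot, y to its left, z up, the work surface at z = 0. Lengths are in m, angles in rad, forces in N, time in s.
With the tool pointing down it reaches from about 0.425 to 0.95 m from the base axis. Payload 14.7 kg.
Tool frame: the origin (TCP) lies midway between the tips of the shut fingers; the grasp point (between the pads) lies ctrl.pinch_z behind it (ctrl.pinch_z is the distance from the TCP to the grasp point, in m); z points along the fingers, y is the line along which they close (so a half turn about z gives the same grasp; the last joint's range is limited). The gripper opens to 85 mm and grips with 20 to 120 N. Pads are 22 mm wide; open, the fingers measure 114 mm over their backs; the gripper's body (76 mm by 85 mm) begins 54 mm behind the grasp point. The pads swing forward as they close: fully open they stand 13 mm farther back than shut.
Start: joints at [1.117, 0.48, 1.596, -0, 1.065, -0.047], TCP at [0.257, 0.597, 0.231] pointing down, gripper open.
Joint ranges: [-2.75, 2.75], [-0.82, 2.05], [0.23, 2.67], [-1.56, 4.7], [0.09, 2.69], [-2.92, 2.92]. Speed limits (rad/s): [1.89, 1.89, 2.39, 3.01, 3.01, 3.01].

INTERFACE

Orientations are given as a unit quaternion [w, x, y, z].
In Python, from bench import monitor, imaging, workorder, ctrl gives the robot as it stands. The module is installed in compiled form; this text tells all that it offers.
- The arm moves only by the tool carry_out, never from a script. Its arguments are lists of equal length, an entry for each row: "jaw": the finger opening in mm, from 0 to 85.4; "dp": the shift along the tool's x, y, z each as a share of 0.5 m, from -1 to 1, a list of three; "twist": the turn about the tool's z as a share of 120 degrees, from -1 to 1. A call has exactly 5 rows; each row is the pose to reach, as a shift and turn from the pose commanded when the call began, along the tool's axes at that moment; what a row does not reach only later rows make up. A row lasts 1/8 s, in which the tool goes at most 62.5 mm and 10.7 degrees, less where a joint would pass 70% of its speed; a pose out of reach is approached as far as the arm can. A call with a number of a shift or a turn outside -1 to 1 is refused whole. A call with a gripper value outside its range is refused whole. The fingers move at their own pace and stop on an object; "squeeze" is the grip in N (left out, the last holds). Time passes only in rows, so rows that repeat a pose let the fingers close, or fill a call up. It gives the time, the measured TCP pose, the force, the opening and the grip force at its end, in the units of the state.
- monitor.get_obs(): the state, without advancing time (a new reading comes with each control period).
- imaging.capture(name): name is "scene" or "top" or "wrist"; returns the picture (480x640x3 uint8, red, green, blue); there is no depth.
- imaging.camera_model(name): a dict with "fx", "fy", "cx", "cy" (pixels), "rvec" (rotation vector, rad) and "tvec" (3), from world to camera coordinates, as OpenCV has them. Camera axes: x right, y down, z forward; pixel columns grow to the right and rows downward; lengths in m; the calibration is good to about 2 mm. A picture is of the moment at which its call begins: read the wrist's pose just before it. camera_model takes no time and is no camera call; for the wrist camera it gives the pose at the moment of the call.
- workorder.sign_off(): hands the job in; it is judged then, once.
The state is a dict: "t": time; "q": joint angles; "joint_velocities": joint speeds; "effort": joint torques, N m; "ee_pos": TCP position; "tcp_rot": TCP orientation; "wrist_force": force on the tool from outside, world axes, zero at the start; "wrist_torque": the same for the moment, N m; "width": opening from 0.0 (shut) to 1.0 (fully open); "grasp_force": force on a finger pad.
Only numpy, scipy, OpenCV 4.12 (cv2) and the standard library are available. Lean on these libraries where they do the work, as an engineer would, in place of code of your own. Each camera call takes 0.05 s, during which the arm holds its last target. There are 200 camera calls.

## Working session

There is one attempt and no reset: what is moved stays moved. The work goes in short steps, Python scripts to look and compute and a tool call to move; the robot and the scene stay as the last step left them, time stands still between calls to the robot, and variables do not carry over. Pictures are saved under pics/ and viewed, at most 14 in all, crops included, and the job is handed in when it is done.

Besides the shell and the picture viewer there is one more tool, called after "Emit:" by a JSON object that holds its "fn" and its "kwargs". carry_out: Moves the arm, as the interface text tells. Its arguments: {"type":"object","properties":{"jaw":{"type":"array"},"dp":{"type":"array"},"twist":{"type":"array"},"squeeze":{"type":"number"}},"required":["jaw","dp","twist"]}

```bash
mkdir -p pics
python3 - <<'E'
from bench import monitor, imaging, workorder, ctrl
import cv2
print(monitor.get_obs()); print(ctrl.pinch_z)
for n in("scene","top"):
    cv2.imwrite(f"pics/{n}0.png",imaging.capture(n)[:,:,::-1]); print(imaging.camera_model(n))
E
```

```text
{'t': 0.0, 'q': array([ 1.11741583e+00,  4.80838687e-01,  1.59689190e+00,  3.45284817e-06,
        1.06510952e+00, -4.65723265e-02]), 'joint_velocities': array([1.21119685e-03, 9.67144293e-06, 2.20375292e-04, 5.02654597e-04,
       8.44927759e-04, 1.67735640e-03]), 'effort': array([ 2.16214750e-03, -9.50635815e+01, -4.30175078e+01,  2.27576498e-05,
        1.24833893e-02, -5.02656280e-05]), 'ee_pos': array([0.25696704, 0.59658222, 0.23066124]), 'tcp_rot': array([-1.55760091e-04,  2.02005182e-01,  9.79384254e-01, -6.03962744e-04]), 'wrist_force': array([-1.09124356, -0.73408402, -0.6812588 ]), 'wrist_torque': array([-0.03523597, -0.00240502, -0.04161088]), 'grasp_force': 0.0, 'width': 1.0017120958970327}
0.0187
{'fx': 494.73367495897025, 'fy': 494.73367495897025, 'cx': 323.51147499904476, 'cy': 241.2780403118078, 'rvec': array([ 0.75209155, -2.30886737,  1.43877986]), 'tvec': array([0.38830029, 0.2753352 , 0.5232251 ])}
{'fx': 517.1254079221123, 'fy': 517.1254079221123, 'cx': 311.366760291701, 'cy': 245.1662553689054, 'rvec': array([ 2.15129808, -2.11819048,  0.23398077]), 'tvec': array([-0.17388752,  0.59448073,  0.78939413])}
```

View pics/scene0.png

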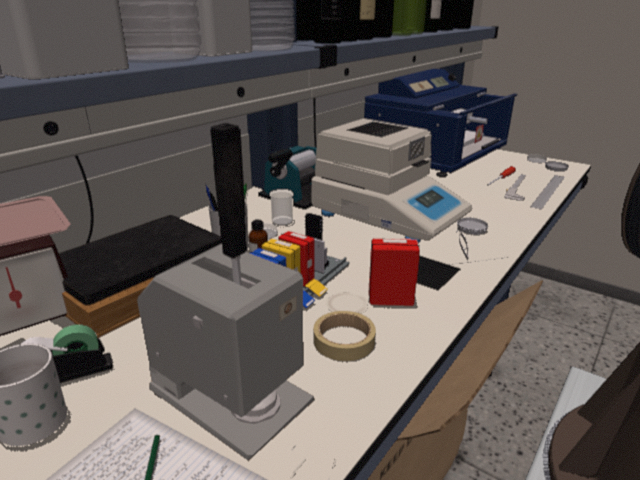

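View pics/top0.png

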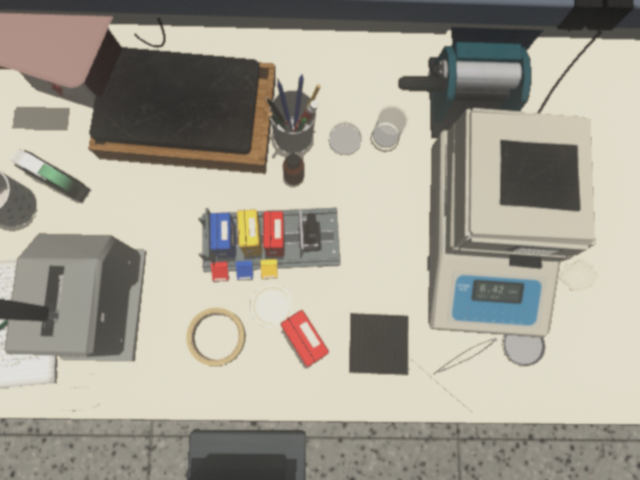

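Top view: in the file, from the wall (left, px 205): blue box (221,232), yellow (248,228), red (274,230), stop post (310,230). The tabs are red (220,271), blue (245,269) and yellow (269,268), and the pad is at (380,343).

There are two red boxes, a small one in the file at (274,230) and a larger one on the bench at (305,338). The smaller one in the file is meant. The enlarged crop will confirm this and give the measurements.

```bash
cat > h.py <<'E'
import cv2, numpy as np
from bench import imaging, monitor
def ray(n,uv,z,cm=None):
    cm=cm or imaging.camera_model(n); R=cv2.Rodrigues(cm["rvec"])[0]; t=cm["tvec"]
    uv=np.atleast_2d(uv).astype(float)
    d=np.c_[(uv[:,0]-cm["cx"])/cm["fx"],(uv[:,1]-cm["cy"])/cm["fy"],np.ones(len(uv))]@R
    c=-R.T@t
    return c+d*((z-c[2])/d[:,2])[:,None]
def rects(im,lo=(0,0,0),minA=30):
    """colour blobs: name, area, minAreaRect"""
    h=cv2.cvtColor(im,cv2.COLOR_RGB2HSV); H,S,V=cv2.split(h)
    ms={"red":((H<8)|(H>172)),"yellow":(H>18)&(H<32),"blue":(H>105)&(H<125)}
    out=[]
    for k,m in ms.items():
        m=(m&(S>140)&(V>70)).astype(np.uint8)
        for c in cv2.findContours(m,cv2.RETR_EXTERNAL,cv2.CHAIN_APPROX_NONE)[0]:
            if cv2.contourArea(c)>minA: out.append((k,cv2.contourArea(c),cv2.minAreaRect(c)))
    return out
E
python3 - <<'E'
from h import *
im=cv2.imread("pics/top0.png")[:,:,::-1].copy()
cm=imaging.camera_model("top"); R=cv2.Rodrigues(cm["rvec"])[0]; print("cam",-R.T@cm["tvec"])
for k,a,r in rects(im):
    z=.018 if a<500 else .094
    print(k,a,np.round(r[0]),np.round(r[1]),round(r[2]),ray("top",r[0],z).round(4))
# pad
g=cv2.cvtColor(im,cv2.COLOR_RGB2GRAY)[300:390,335:425]
c=max(cv2.findContours((g<70).astype(np.uint8),cv2.RETR_EXTERNAL,cv2.CHAIN_APPROX_NONE)[0],key=cv2.contourArea)
r=cv2.minAreaRect(c); print("pad",r,ray("top",np.array(r[0])+[335,300],.003), ray("top",cv2.boxPoints(r)+[335,300],.003).round(3))
cv2.imwrite("pics/crop1.png",cv2.resize(im[190:370,190:420,::-1],None,fx=3.3,fy=3.3,interpolation=cv2.INTER_CUBIC))
E
```

```text
cam [ 0.43704821 -0.14146958  0.89205522]
red 842.5 [304. 338.] [50. 25.] 58 [[ 0.4469 -0.1544  0.094 ]]
red 181.0 [219. 270.] [15. 14.] 90 [[ 0.5601 -0.0095  0.018 ]]
red 437.5 [273. 230.] [35. 18.] 90 [[ 0.6313 -0.0991  0.018 ]]
yellow 183.0 [268. 267.] [15. 14.] 85 [[ 0.5655 -0.0931  0.018 ]]
yellow 615.5 [248. 228.] [35. 19.] 87 [[ 0.6153 -0.0633  0.094 ]]Traceback (most recent call last):
  File "<stdin>", line 9, in <module>
ValueError: max() iterable argument is empty
```

Run:
```python
from h import *
im=cv2.imread("pics/top0.png")[:,:,::-1].copy()
cv2.imwrite("pics/crop1.png",cv2.resize(im[190:370,190:420,::-1],None,fx=3.3,fy=3.3,interpolation=cv2.INTER_CUBIC))
hs=cv2.cvtColor(im,cv2.COLOR_RGB2HSV); print("blue",hs[248,220],hs[270,245],"pad",im[343,380],im[320,360],im[343,430])
g=im.max(2)[300:390,335:425]
cs=cv2.findContours((g<100).astype(np.uint8),cv2.RETR_EXTERNAL,cv2.CHAIN_APPROX_NONE)[0]
if cs:
    r=cv2.minAreaRect(max(cs,key=cv2.contourArea)); print("pad",r,ray("top",np.array(r[0])+[335,300],.003), ray("top",cv2.boxPoints(r)+[335,300],.003).round(3))
```

```text
blue [112 116 150] [112 129 164] pad [78 74 69] [82 79 72] [223 219 202]
pad ((43.51304626464844, 43.54322814941406), (56.634029388427734, 57.605064392089844), 1.6365771293640137) [[ 0.44009028 -0.2822875   0.003     ]] [[ 0.393 -0.233  0.003]
 [ 0.489 -0.236  0.003]
 [ 0.488 -0.333  0.003]
 [ 0.392 -0.328  0.003]]
```

View pics/crop1.png

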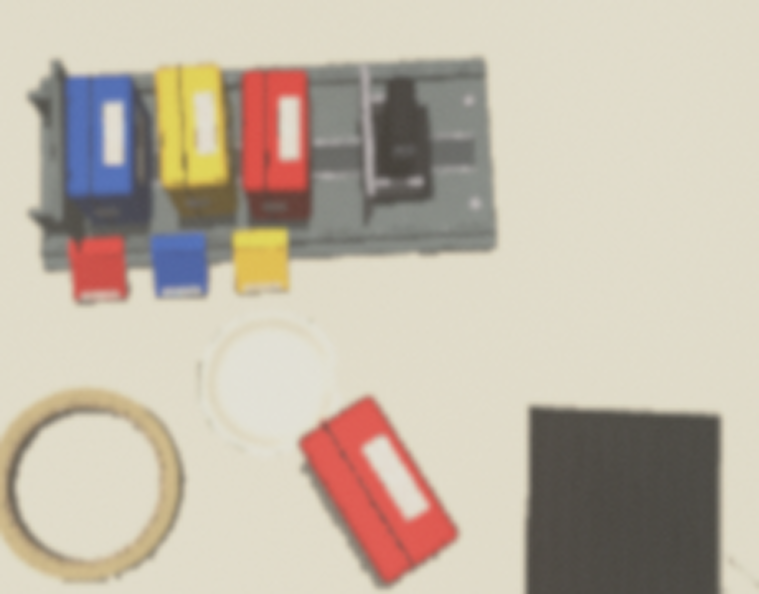

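The crop confirms it: the small red box in the file (crop 276,130) is noticeably smaller than the bench one (crop 380,490). Next I'll cast the top-face corners to positions.

Run:
```python
from h import *
P=lambda a,z: ray("top",np.array(a)/3.3+190,z)[:,:2]
T={"blue":[(70,77),(133,77),(130,193),(66,193)],"yellow":[(157,68),(217,65),(228,184),(165,186)],"red":[(244,70),(308,72),(308,190),(243,190)]}
for k,a in T.items():
    p=P(a,.094); w=(p[0]+p[1]-p[2]-p[3])/2; print(k,p.mean(0).round(4),"w",np.linalg.norm(w).round(4),"yaw",np.degrees(np.arctan2(w[1],w[0])).round(1), "thick",np.linalg.norm((p[0]+p[3]-p[1]-p[2])/2).round(4))
p=P([(98,238),(180,235),(261,231)],.02); print("tabs back edge",p.round(4), np.degrees(np.arctan2(-(p[0]-p[2])[0],(p[0]-p[2])[1])))
p=P([(484,58),(496,249)],.016); print("file end",p.round(4))
p=P([(365,66),(372,190)],.075); print("stop plate top",p.round(4))
p=P([(386,82),(414,82),(418,130),(386,130)],.115); print("post top",p.round(4))
p=P([(300,436),(370,396),(458,535),(388,584)],.11); print("big red",p.round(3))
```

```text
blue [ 0.6108 -0.0201] w 0.0566 yaw 0.9 thick 0.0301
yellow [ 0.6161 -0.0636] w 0.0583 yaw 6.5 thick 0.0293
red [ 0.6146 -0.1037] w 0.0583 yaw 1.3 thick 0.0308
tabs back edge [[ 0.5724 -0.0104]
 [ 0.5747 -0.0524]
 [ 0.5776 -0.094 ]] 3.5011143529730657
file end [[ 0.6733 -0.2094]
 [ 0.5709 -0.216 ]]
stop plate top [[ 0.6521 -0.1459]
 [ 0.5899 -0.1504]]
post top [[ 0.634  -0.1557]
 [ 0.6343 -0.1688]
 [ 0.6112 -0.1709]
 [ 0.611  -0.156 ]]
big red [[ 0.469 -0.119]
 [ 0.488 -0.151]
 [ 0.426 -0.191]
 [ 0.404 -0.16 ]]
```

Run:
```python
from h import *
def tri(us,ut):
    A=[]
    for n,u in(("scene",us),("top",ut)):
        cm=imaging.camera_model(n);R=cv2.Rodrigues(cm["rvec"])[0]
        c=-R.T@cm["tvec"]; d=R.T@np.array([(u[0]-cm["cx"])/cm["fx"],(u[1]-cm["cy"])/cm["fy"],1]); A.append((c,d/np.linalg.norm(d)))
    (c1,d1),(c2,d2)=A
    s=np.linalg.lstsq(np.c_[d1,-d2],c2-c1,rcond=None)[0]
    p,q=c1+s[0]*d1,c2+s[1]*d2; return ((p+q)/2).round(3),np.linalg.norm(p-q).round(3)
cm=imaging.camera_model("scene");R=cv2.Rodrigues(cm["rvec"])[0];print("scenecam",-R.T@cm["tvec"])
print("footprint",ray("top",[(145,250),(135,357),(75,357)],.01).round(3))
print("scene base corners",ray("scene",[(150,385),(240,440),(312,397)],.005).round(3))
# body top corners: scene right corner(300,292?) etc
print("body",tri((302,270),(115,237)),tri((253,322),(95,353)))
print("lever base",tri((236,262),(45,308)))
c=cm; 
# lever vertical: column px top at base xy
b=tri((236,262),(45,308))[0]
for z in(.2,.25,.3,.35,.4,.45,.5):
    print(z,cv2.projectPoints(np.array([[b[0],b[1],z]]),cm["rvec"],cm["tvec"],np.array([[cm["fx"],0,cm["cx"]],[0,cm["fy"],cm["cy"]],[0,0,1]]),None)[0].ravel().round())
print("bottle",ray("top",(293,160),.082).round(3),"bigred top",tri((372,242),(283,321)),tri((417,242),(303,311)))
```

```text
scenecam [0.11511355 0.51095633 0.47541938]
footprint [[0.593 0.12  0.01 ]
 [0.413 0.123 0.01 ]
 [0.412 0.221 0.01 ]]
scene base corners [[0.601 0.23  0.005]
 [0.438 0.226 0.005]
 [0.411 0.119 0.005]]
body (array([0.527, 0.083, 0.166]), np.float64(0.124)) (array([0.439, 0.159, 0.131]), np.float64(0.046))
lever base (array([0.476, 0.179, 0.213]), np.float64(0.008))
0.2 [233. 271.]
0.25 [230. 231.]
0.3 [226. 187.]
0.35 [222. 138.]
0.4 [218.  86.]
0.45 [213.  28.]
0.5 [207. -37.]
bottle [[ 0.735 -0.132  0.082]] bigred top (array([ 0.471, -0.122,  0.118]), np.float64(0.0)) (array([ 0.452, -0.166,  0.113]), np.float64(0.074))
```

Run:
```python
from h import *
cv2.imwrite("pics/w0.png",imaging.capture("wrist")[:,:,::-1])
```

```text
(no output)
```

View pics/w0.png

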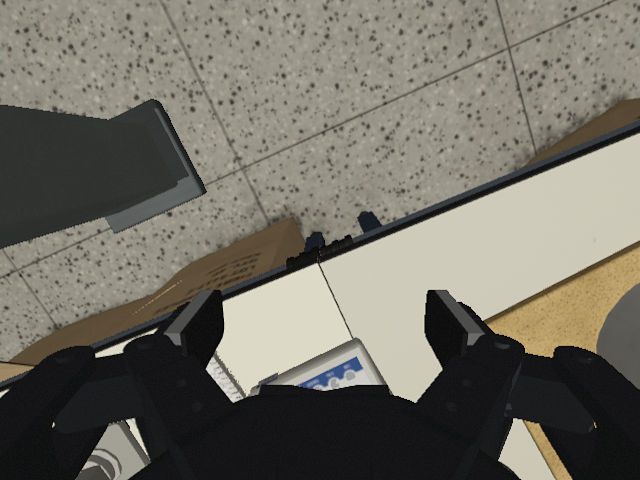

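Wrist view: only the open gripper over the bench edge, nothing near it. A grey device with a lever up to about z 0.36 at (0.48, 0.18) lies across the way, so I'll go over it at z 0.43.

Emit:
{"fn": "carry_out", "kwargs": {"jaw": [85, 85, 85, 85, 85], "dp": [[0, 0, -0.1], [0, 0, -0.2], [0, 0, -0.3], [0, 0, -0.4], [0, 0, -0.4]], "twist": [0.08, 0.16, 0.24, 0.32, 0.4], "squeeze": 30}}

```text
t: 0.78
ee_pos: [0.2577, 0.5981, 0.4357]
tcp_rot: [-0.001, 0.585, 0.811, 0.003]
wrist_force: [0.1, -0.1, -0.9]
width: 0.994
grasp_force: 0.0
```

```bash
cat > go.py <<'E'
import sys,numpy as np
from bench import monitor
# usage: go.py x y z yaw(deg of tool y) -> total shares
x,y,z,yaw=map(float,sys.argv[1:5]); o=monitor.get_obs(); q=o["tcp_rot"]
from scipy.spatial.transform import Rotation as R
r=R.from_quat([q[1],q[2],q[3],q[0]]).as_matrix()
d=r.T@(np.array([x,y,z])-o["ee_pos"]); ty=np.degrees(np.arctan2(r[1,1],r[0,1]))
print("t",o["t"],"dp",(d/.5).round(3),"twist",round((((ty-yaw+90)%180)-90)/120,3),"rows",np.linalg.norm(d)/.0625, "toolx",r[:2,0].round(3),"pos",o["ee_pos"].round(4),"yaw",round(ty,2))
E
python3 go.py .615 -.104 .43 3.6
```

```text
t 0.775 dp [-1.558  0.235  0.005] twist 0.123 rows 12.604798796629627 toolx [-0.315  0.949] pos [0.2577 0.5981 0.4357] yaw 18.37
```

Emit:
{"fn": "carry_out", "kwargs": {"jaw": [85, 85, 85, 85, 85], "dp": [[-0.12, 0.018, 0], [-0.24, 0.036, 0], [-0.36, 0.054, 0], [-0.48, 0.072, 0], [-0.6, 0.09, 0]], "twist": [0.02, 0.05, 0.08, 0.1, 0.123]}}

```text
t: 1.4
ee_pos: [0.3963, 0.3254, 0.4312]
tcp_rot: [0.0, 0.683, 0.731, 0.0]
wrist_force: [1.0, 0.8, -0.5]
width: 0.994
grasp_force: 0.0
```

```bash
python3 go.py .615 -.104 .43 3.6
```

```text
t 1.4 dp [-0.886  0.378  0.002] twist 0.002 rows 7.7098404333100605 toolx [-0.067  0.998] pos [0.3963 0.3254 0.4312] yaw 3.86
```

Emit:
{"fn": "carry_out", "kwargs": {"jaw": [85, 85, 85, 85, 85], "dp": [[-0.11, 0.046, 0], [-0.22, 0.092, 0], [-0.33, 0.138, 0], [-0.44, 0.184, 0], [-0.55, 0.23, 0]], "twist": [0, 0, 0, 0, 0]}}

```text
t: 2.02
ee_pos: [0.53, 0.0588, 0.4313]
tcp_rot: [-0.0, 0.682, 0.731, 0.0]
wrist_force: [1.0, 0.8, 1.2]
width: 0.997
grasp_force: 0.0
```

```bash
python3 go.py .615 -.104 .25 3.6
```

```text
t 2.025 dp [-0.337  0.147  0.363] twist 0.003 rows 4.129367430885926 toolx [-0.068  0.998] pos [0.53   0.0588 0.4313] yaw 3.93
```

Emit:
{"fn": "carry_out", "kwargs": {"jaw": [85, 85, 85, 85, 85], "dp": [[-0.1, 0.045, 0.04], [-0.2, 0.09, 0.13], [-0.3, 0.13, 0.22], [-0.33, 0.147, 0.31], [-0.33, 0.147, 0.36]], "twist": [0, 0, 0, 0, 0]}}

```text
t: 2.65
ee_pos: [0.6134, -0.1006, 0.2476]
tcp_rot: [-0.002, 0.683, 0.73, -0.001]
wrist_force: [-0.1, 0.2, 0.2]
width: 0.993
grasp_force: 0.0
```

```bash
python3 - <<'E'
from h import *
cm=imaging.camera_model("wrist"); im=imaging.capture("wrist")
cv2.imwrite("pics/w1.png",im[:,:,::-1]); print(monitor.get_obs()["ee_pos"])
np.save("cm1.npy",cm,allow_pickle=True); print(cm)
E
python3 go.py .615 -.104 .05 3.6
```

```text
[ 0.61200434 -0.09950442  0.24545079]
{'fx': 335.5191741424674, 'fy': 335.5191741424674, 'cx': 323.6659372834476, 'cy': 239.10100514728154, 'rvec': array([-2.87910037, -0.09693547, -0.00817749]), 'tvec': array([-0.60456364, -0.17573084,  0.35828364])}
t 2.7 dp [-0.01   0.008  0.391] twist 0.002 rows 3.1284069561560064 toolx [-0.067  0.998] pos [ 0.612  -0.0995  0.2455] yaw 3.84
```

View pics/w1.png

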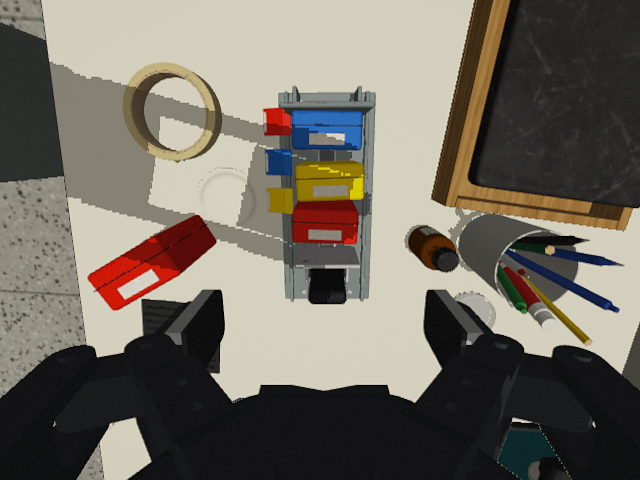

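The wrist view shows the file at columns 285–370: blue (327,130), yellow (330,183), red (325,225), stop plate (327,256). The big red box is at (150,260) and the bottle at (433,247). I'll check the box x and y from here.

Run:
```python
from h import *
cm=np.load("cm1.npy",allow_pickle=True).item()
R=cv2.Rodrigues(cm["rvec"])[0]; print("cam",-R.T@cm["tvec"])
im=cv2.imread("pics/w1.png")
for n,p in dict(red=[(293,240),(358,244)],yellow=[(296,198),(364,201)],blue=[(292,147),(362,150)]).items():
    q=ray("wrist",p,.094,cm)[:,:2]; print(n,q.round(4),q.mean(0).round(4),np.linalg.norm(q[0]-q[1]).round(4))
cv2.imwrite("pics/w1c.png",cv2.resize(im[90:270,250:400],None,fx=3.3,fy=3.3,interpolation=cv2.INTER_CUBIC))
```

```text
cam [ 0.60959149 -0.03669499  0.38961183]
red [[ 0.5861 -0.1182]
 [ 0.6456 -0.118 ]] [ 0.6158 -0.1181] 0.0595
yellow [[ 0.5871 -0.0797]
 [ 0.6472 -0.0783]] [ 0.6171 -0.079 ] 0.0602
blue [[ 0.5817 -0.0365]
 [ 0.6413 -0.035 ]] [ 0.6115 -0.0357] 0.0596
```

View pics/w1c.png

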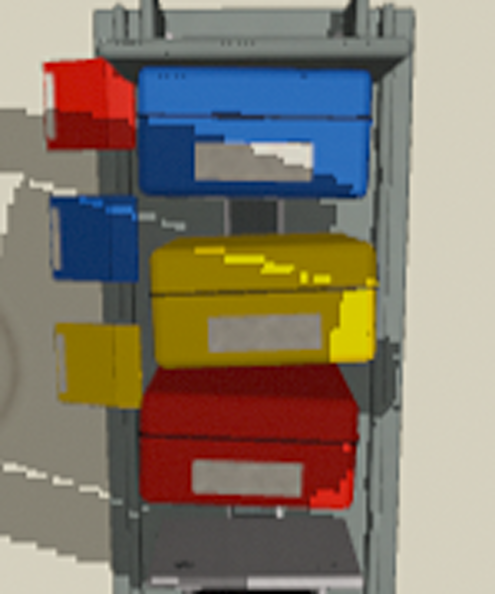

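Emit:
{"fn": "carry_out", "kwargs": {"jaw": [85, 85, 85, 85, 85], "dp": [[-0.007, 0.007, 0.1], [-0.007, 0.007, 0.2], [-0.007, 0.007, 0.3], [-0.007, 0.007, 0.37], [-0.007, 0.007, 0.39]], "twist": [0, 0, 0, 0, 0]}}

```text
t: 3.32
ee_pos: [0.6169, -0.1016, 0.0549]
tcp_rot: [-0.001, 0.682, 0.731, -0.001]
wrist_force: [-0.3, -0.2, -0.0]
width: 0.997
grasp_force: 0.0
```

Emit:
{"fn": "carry_out", "kwargs": {"jaw": [80, 70, 56, 50, 50], "dp": [[0, 0, 0.004], [0, 0, 0.004], [0, 0, 0.004], [0, 0, 0.004], [0, 0, 0.004]], "twist": [0, 0, 0, 0, 0], "squeeze": 40}}

```text
t: 3.95
ee_pos: [0.6186, -0.1022, 0.056]
tcp_rot: [0.001, 0.682, 0.731, 0.0]
wrist_force: [-1.0, 0.5, 8.8]
width: 0.699
grasp_force: 42.9
```

Emit:
{"fn": "carry_out", "kwargs": {"jaw": [50, 50, 50, 50, 50], "dp": [[0, 0, -0.01], [0, 0, -0.04], [0, 0, -0.14], [0, 0, -0.25], [0, 0, -0.35]], "twist": [0, 0, 0, 0, 0]}}

```text
t: 4.58
ee_pos: [0.618, -0.1021, 0.2326]
tcp_rot: [0.001, 0.682, 0.731, 0.0]
wrist_force: [0.7, -0.1, -1.6]
width: 0.696
grasp_force: 44.1
```

```bash
python3 - <<'E'
from h import *
cv2.imwrite("pics/s1.png",imaging.capture("scene")[150:400,200:500,::-1]); o=monitor.get_obs();print(o["wrist_force"],o["width"],o["grasp_force"])
E
python3 go.py .445 -.287 .23 3.6
```

```text
[ 3.61454373 -1.76579184  6.29299626] 0.6983773810595771 44.40357863903046
t 4.625 dp [-0.344 -0.376  0.016] twist 0.003 rows 4.077343331909862 toolx [-0.069  0.998] pos [ 0.6207 -0.1026  0.2393] yaw 3.94
```

View pics/s1.png

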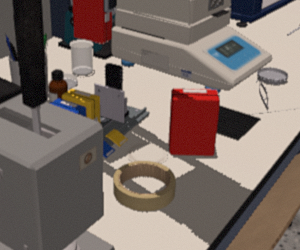

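Crop: the red box hangs upright in the jaws at (95,20), with yellow and blue undisturbed in the file.

Emit:
{"fn": "carry_out", "kwargs": {"jaw": [50, 50, 50, 50, 50], "dp": [[-0.07, -0.075, 0], [-0.15, -0.165, 0], [-0.24, -0.26, 0], [-0.31, -0.34, 0], [-0.344, -0.376, 0]], "twist": [0, 0, 0, 0, 0]}}

```text
t: 5.25
ee_pos: [0.4401, -0.2882, 0.2303]
tcp_rot: [0.0, 0.683, 0.73, -0.0]
wrist_force: [0.5, 0.1, -1.9]
width: 0.698
grasp_force: 44.5
```

Emit:
{"fn": "carry_out", "kwargs": {"jaw": [50, 50, 50, 50, 50], "dp": [[0, 0, 0.05], [0, 0, 0.12], [0, 0, 0.19], [0, 0, 0.24], [0, 0, 0.27]], "twist": [0, 0, 0, 0, 0]}}

```text
t: 5.88
ee_pos: [0.442, -0.2865, 0.0939]
tcp_rot: [-0.0, 0.682, 0.731, -0.0]
wrist_force: [0.2, 0.3, -1.7]
width: 0.694
grasp_force: 44.5
```

```bash
python3 go.py .445 -.287 .0515 3.6
```

```text
t 5.875 dp [-0.001  0.006  0.085] twist 0.003 rows 0.6796896256832868 toolx [-0.069  0.998] pos [ 0.442  -0.2865  0.0939] yaw 3.93
```

Emit:
{"fn": "carry_out", "kwargs": {"jaw": [50, 50, 50, 50, 50], "dp": [[0, 0, 0.03], [0, 0, 0.055], [0, 0, 0.07], [0, 0, 0.077], [0, 0, 0.077]], "twist": [0, 0, 0, 0, 0]}}

```text
t: 6.5
ee_pos: [0.4422, -0.2866, 0.0558]
tcp_rot: [0.0, 0.682, 0.731, -0.0]
wrist_force: [0.2, 0.9, -1.7]
width: 0.698
grasp_force: 44.5
```

Emit:
{"fn": "carry_out", "kwargs": {"jaw": [50, 50, 50, 50, 50], "dp": [[0, 0, 0.002], [0, 0, 0.004], [0, 0, 0.006], [0, 0, 0.008], [0, 0, 0.008]], "twist": [0, 0, 0, 0, 0]}}

```text
t: 7.12
ee_pos: [0.4421, -0.2866, 0.0517]
tcp_rot: [-0.0, 0.682, 0.731, -0.0]
wrist_force: [-1.1, 0.0, -1.5]
width: 0.697
grasp_force: 44.5
```

Emit:
{"fn": "carry_out", "kwargs": {"jaw": [50, 50, 50, 50, 50], "dp": [[0, 0, 0.002], [0, 0, 0.004], [0, 0, 0.006], [0, 0, 0.008], [0, 0, 0.008]], "twist": [0, 0, 0, 0, 0]}}

```text
t: 7.75
ee_pos: [0.4422, -0.2869, 0.0505]
tcp_rot: [0.001, 0.682, 0.731, -0.0]
wrist_force: [-14.6, 7.2, 66.5]
width: 0.695
grasp_force: 52.7
```

Emit:
{"fn": "carry_out", "kwargs": {"jaw": [50, 50, 64, 75, 85], "dp": [[0, 0, -0.003], [0, 0, -0.005], [0, 0, -0.005], [0, 0, -0.005], [0, 0, -0.005]], "twist": [0, 0, 0, 0, 0]}}

```text
t: 8.38
ee_pos: [0.4421, -0.2865, 0.0501]
tcp_rot: [-0.0, 0.682, 0.731, -0.0]
wrist_force: [0.2, -0.0, 1.2]
width: 0.992
grasp_force: 0.0
```

Emit:
{"fn": "carry_out", "kwargs": {"jaw": [85, 85, 85, 85, 85], "dp": [[0, 0, 0], [0, 0, -0.05], [0, 0, -0.14], [0, 0, -0.24], [0, 0, -0.34]], "twist": [0, 0, 0, 0, 0]}}

```text
t: 9.0
ee_pos: [0.4419, -0.2864, 0.2218]
tcp_rot: [-0.0, 0.682, 0.731, -0.0]
wrist_force: [-0.2, -0.7, 0.1]
width: 0.996
grasp_force: 0.0
```

```bash
python3 - <<'E'
from h import *
cv2.imwrite("pics/w2.png",cv2.resize(imaging.capture("wrist")[:,:,::-1],(480,360)))
E
python3 go.py .617 -.063 .23 6
```

```text
t 9.05 dp [ 0.425  0.376 -0.004] twist -0.017 rows 4.539503229405736 toolx [-0.069  0.998] pos [ 0.4442 -0.288   0.2279] yaw 3.94
```

View pics/w2.png

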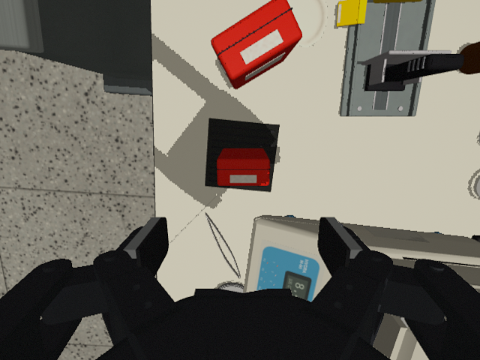

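Wrist view: the small red box stands upright on the pad (245,167). Yellow is next.

Emit:
{"fn": "carry_out", "kwargs": {"jaw": [85, 85, 85, 85, 85], "dp": [[0.085, 0.075, 0], [0.18, 0.16, 0], [0.28, 0.25, 0], [0.38, 0.335, 0], [0.427, 0.379, 0]], "twist": [-0.017, -0.017, -0.017, -0.017, -0.017]}}

```text
t: 9.68
ee_pos: [0.6178, -0.058, 0.2201]
tcp_rot: [-0.0, 0.669, 0.743, 0.0]
wrist_force: [0.8, -0.7, -0.3]
width: 0.997
grasp_force: 0.0
```

Emit:
{"fn": "carry_out", "kwargs": {"jaw": [85, 85, 85, 85, 85], "dp": [[0, 0, 0.05], [0, 0, 0.14], [0, 0, 0.23], [0, 0, 0.27], [0, 0, 0.27]], "twist": [0, 0, 0, 0, 0]}}

```text
t: 10.3
ee_pos: [0.6153, -0.0604, 0.0837]
tcp_rot: [-0.001, 0.669, 0.743, -0.001]
wrist_force: [0.1, 1.4, 0.2]
width: 0.994
grasp_force: 0.0
```

```bash
python3 go.py .617 -.063 .052 6
```

```text
t 10.3 dp [-0.006  0.003  0.063] twist -0.0 rows 0.5091722151776933 toolx [-0.104  0.995] pos [ 0.6153 -0.0604  0.0837] yaw 5.97
```

Emit:
{"fn": "carry_out", "kwargs": {"jaw": [85, 85, 85, 80, 72], "dp": [[-0.006, 0.003, 0.03], [-0.006, 0.003, 0.06], [-0.006, 0.003, 0.063], [-0.006, 0.003, 0.063], [-0.006, 0.003, 0.063]], "twist": [0, 0, 0, 0, 0]}}

```text
t: 10.92
ee_pos: [0.6187, -0.0634, 0.0543]
tcp_rot: [0.0, 0.669, 0.743, 0.0]
wrist_force: [0.3, 0.2, -1.1]
width: 0.845
grasp_force: 0.0
```

Emit:
{"fn": "carry_out", "kwargs": {"jaw": [60, 50, 50, 50, 50], "dp": [[0, 0, 0], [0, 0, 0], [0, 0, 0], [0, 0, 0], [0, 0, 0]], "twist": [0, 0, 0, 0, 0]}}

```text
t: 11.55
ee_pos: [0.6184, -0.0634, 0.0544]
tcp_rot: [0.0, 0.669, 0.743, 0.0]
wrist_force: [-2.8, 0.0, 5.1]
width: 0.698
grasp_force: 43.4
```

Emit:
{"fn": "carry_out", "kwargs": {"jaw": [50, 50, 50, 50, 50], "dp": [[0, 0, -0.01], [0, 0, -0.05], [0, 0, -0.13], [0, 0, -0.21], [0, 0, -0.24]], "twist": [0, 0, 0, 0, 0]}}

```text
t: 12.18
ee_pos: [0.6195, -0.0636, 0.1764]
tcp_rot: [0.001, 0.669, 0.743, 0.001]
wrist_force: [0.3, 0.4, -1.8]
width: 0.697
grasp_force: 43.7
```

```bash
python3 go.py .6155 -.1045 .172 3.6
```

```text
t 12.175 dp [-0.081 -0.016  0.009] twist 0.02 rows 0.6619531267217341 toolx [-0.104  0.995] pos [ 0.6195 -0.0636  0.1764] yaw 5.98
```

Emit:
{"fn": "carry_out", "kwargs": {"jaw": [50, 50, 50, 50, 50], "dp": [[-0.04, -0.008, 0], [-0.082, -0.014, 0], [-0.082, -0.014, 0.05], [-0.082, -0.014, 0.12], [-0.082, -0.014, 0.17]], "twist": [0.02, 0.02, 0.02, 0.02, 0.02]}}

```text
t: 12.8
ee_pos: [0.6141, -0.1062, 0.086]
tcp_rot: [-0.001, 0.685, 0.729, -0.001]
wrist_force: [0.3, -0.2, -1.2]
width: 0.696
grasp_force: 43.7
```

Emit:
{"fn": "carry_out", "kwargs": {"jaw": [50, 50, 50, 50, 50], "dp": [[0, 0, 0.03], [0, 0, 0.05], [0, 0, 0.06], [0, 0, 0.062], [0, 0, 0.062]], "twist": [0, 0, 0, 0, 0]}}

```text
t: 13.42
ee_pos: [0.616, -0.1049, 0.0584]
tcp_rot: [0.0, 0.685, 0.729, 0.0]
wrist_force: [0.6, -0.0, -1.2]
width: 0.696
grasp_force: 43.7
```

```bash
python3 go.py .6155 -.1045 .055 3.6
```

```text
t 13.425 dp [ 0.001 -0.001  0.007] twist -0.0 rows 0.05478009887229659 toolx [-0.062  0.998] pos [ 0.616  -0.1049  0.0584] yaw 3.58
```

Emit:
{"fn": "carry_out", "kwargs": {"jaw": [50, 50, 50, 64, 85], "dp": [[0, 0, 0.003], [0, 0, 0.006], [0, 0, 0.007], [0, 0, 0.007], [0, 0, 0.007]], "twist": [0, 0, 0, 0, 0]}}

```text
t: 14.05
ee_pos: [0.6158, -0.1049, 0.0544]
tcp_rot: [0.0, 0.685, 0.729, 0.0]
wrist_force: [-0.1, 0.4, 0.1]
width: 0.937
grasp_force: 0.0
```

Emit:
{"fn": "carry_out", "kwargs": {"jaw": [85, 85, 85, 85, 85], "dp": [[0, 0, 0], [0, 0, 0], [0, 0, -0.05], [0, 0, -0.14], [0, 0, -0.2]], "twist": [0, 0, 0, 0, 0]}}

```text
t: 14.68
ee_pos: [0.6161, -0.105, 0.1561]
tcp_rot: [0.001, 0.685, 0.729, 0.0]
wrist_force: [-0.7, -0.9, -0.2]
width: 0.998
grasp_force: 0.0
```

```bash
python3 go.py .613 -.02 .155 2.5
```

```text
t 14.675 dp [0.17  0.004 0.002] twist 0.009 rows 1.361135270234863 toolx [-0.062  0.998] pos [ 0.6161 -0.105   0.1561] yaw 3.57
```

Emit:
{"fn": "carry_out", "kwargs": {"jaw": [85, 85, 85, 85, 85], "dp": [[0.08, 0.002, 0], [0.17, 0.004, 0], [0.17, 0.004, 0], [0.17, 0.004, 0.07], [0.17, 0.004, 0.14]], "twist": [0.009, 0.009, 0.009, 0.009, 0.009]}}

```text
t: 15.3
ee_pos: [0.6128, -0.0204, 0.0839]
tcp_rot: [0.001, 0.692, 0.722, 0.0]
wrist_force: [0.9, -0.2, -1.1]
width: 0.992
grasp_force: 0.0
```

```bash
python3 go.py .613 -.02 .054 2.5
```

```text
t 15.3 dp [0.001 0.    0.06 ] twist -0.0 rows 0.47823630193066236 toolx [-0.044  0.999] pos [ 0.6128 -0.0204  0.0839] yaw 2.5
```

Emit:
{"fn": "carry_out", "kwargs": {"jaw": [85, 85, 85, 78, 70], "dp": [[0, 0, 0.02], [0, 0, 0.045], [0, 0, 0.058], [0, 0, 0.058], [0, 0, 0.058]], "twist": [0, 0, 0, 0, 0]}}

```text
t: 15.92
ee_pos: [0.6128, -0.02, 0.0559]
tcp_rot: [0.0, 0.692, 0.722, 0.0]
wrist_force: [0.1, 0.2, 0.1]
width: 0.818
grasp_force: 0.0
```

Emit:
{"fn": "carry_out", "kwargs": {"jaw": [60, 50, 50, 50, 50], "dp": [[0, 0, 0], [0, 0, 0], [0, 0, 0], [0, 0, 0], [0, 0, 0]], "twist": [0, 0, 0, 0, 0]}}

```text
t: 16.55
ee_pos: [0.6125, -0.02, 0.056]
tcp_rot: [0.0, 0.692, 0.722, 0.0]
wrist_force: [-2.1, 0.1, 6.5]
width: 0.696
grasp_force: 43.4
```

Emit:
{"fn": "carry_out", "kwargs": {"jaw": [50, 50, 50, 50, 50], "dp": [[0, 0, -0.01], [0, 0, -0.05], [0, 0, -0.13], [0, 0, -0.21], [0, 0, -0.24]], "twist": [0, 0, 0, 0, 0]}}

```text
t: 17.18
ee_pos: [0.6135, -0.02, 0.1779]
tcp_rot: [0.001, 0.692, 0.722, 0.001]
wrist_force: [-0.4, 0.7, -1.3]
width: 0.701
grasp_force: 43.6
```

```bash
python3 go.py .614 -.0615 .172 3.6
```

```text
t 17.175 dp [-0.083 -0.003  0.012] twist -0.009 rows 0.670557972963964 toolx [-0.044  0.999] pos [ 0.6135 -0.02    0.1779] yaw 2.49
```

Emit:
{"fn": "carry_out", "kwargs": {"jaw": [50, 50, 50, 50, 50], "dp": [[-0.04, 0, 0], [-0.085, -0.002, 0], [-0.085, -0.002, 0.05], [-0.085, -0.002, 0.12], [-0.085, -0.002, 0.17]], "twist": [-0.009, -0.009, -0.009, -0.009, -0.009]}}

```text
t: 17.8
ee_pos: [0.6122, -0.0632, 0.0882]
tcp_rot: [-0.001, 0.685, 0.728, -0.001]
wrist_force: [0.1, 0.1, -1.1]
width: 0.694
grasp_force: 43.6
```

Emit:
{"fn": "carry_out", "kwargs": {"jaw": [50, 50, 50, 50, 50], "dp": [[0, 0, 0.03], [0, 0, 0.05], [0, 0, 0.06], [0, 0, 0.064], [0, 0, 0.064]], "twist": [0, 0, 0, 0, 0]}}

```text
t: 18.42
ee_pos: [0.6135, -0.0625, 0.0587]
tcp_rot: [0.0, 0.685, 0.729, 0.0]
wrist_force: [-0.3, 0.9, -1.8]
width: 0.696
grasp_force: 43.6
```

```bash
python3 go.py .614 -.0625 .0565 3.6
```

```text
t 18.425 dp [-0.     0.001  0.004] twist -0.0 rows 0.03683924788545432 toolx [-0.062  0.998] pos [ 0.6135 -0.0625  0.0587] yaw 3.58
```

Emit:
{"fn": "carry_out", "kwargs": {"jaw": [50, 50, 50, 64, 85], "dp": [[0, 0, 0.002], [0, 0, 0.005], [0, 0, 0.005], [0, 0, 0.005], [0, 0, 0.005]], "twist": [0, 0, 0, 0, 0]}}

```text
t: 19.05
ee_pos: [0.6132, -0.0625, 0.0558]
tcp_rot: [0.0, 0.685, 0.729, 0.0]
wrist_force: [0.8, 0.1, 0.3]
width: 0.934
grasp_force: 0.0
```

Emit:
{"fn": "carry_out", "kwargs": {"jaw": [85, 85, 85, 85, 85], "dp": [[0, 0, 0], [0, 0, -0.05], [0, 0, -0.14], [0, 0, -0.24], [0, 0, -0.34]], "twist": [0, 0, 0, 0, 0]}}

```text
t: 19.68
ee_pos: [0.6129, -0.0624, 0.2273]
tcp_rot: [-0.0, 0.685, 0.729, -0.0]
wrist_force: [0.5, -0.7, -0.4]
width: 0.993
grasp_force: 0.0
```

```bash
python3 go.py .4425 -.2866 .225 3.9
```

```text
t 19.675 dp [-0.426 -0.368  0.005] twist -0.003 rows 4.505904185463988 toolx [-0.062  0.998] pos [ 0.6129 -0.0624  0.2273] yaw 3.57
```

Emit:
{"fn": "carry_out", "kwargs": {"jaw": [85, 85, 85, 85, 85], "dp": [[-0.085, -0.075, 0], [-0.18, -0.155, 0], [-0.28, -0.245, 0], [-0.37, -0.32, 0], [-0.426, -0.368, 0]], "twist": [-0.003, -0.003, -0.003, -0.003, -0.003]}}

```text
t: 20.3
ee_pos: [0.441, -0.2883, 0.226]
tcp_rot: [0.0, 0.683, 0.73, -0.0]
wrist_force: [0.1, 1.0, 0.2]
width: 0.991
grasp_force: 0.0
```

Emit:
{"fn": "carry_out", "kwargs": {"jaw": [85, 85, 85, 85, 85], "dp": [[0, 0, 0], [0, 0, 0.08], [0, 0, 0.17], [0, 0, 0.25], [0, 0, 0.28]], "twist": [0, 0, 0, 0, 0]}}

```text
t: 20.92
ee_pos: [0.4423, -0.2852, 0.084]
tcp_rot: [-0.001, 0.682, 0.731, -0.0]
wrist_force: [0.5, -0.6, 0.3]
width: 0.995
grasp_force: 0.0
```

```bash
python3 go.py .4425 -.2866 .05 3.9
```

```text
t 20.925 dp [-0.003  0.     0.068] twist 0.001 rows 0.5440015572580527 toolx [-0.069  0.998] pos [ 0.4423 -0.2852  0.084 ] yaw 3.97
```

Emit:
{"fn": "carry_out", "kwargs": {"jaw": [85, 85, 85, 78, 70], "dp": [[-0.003, 0, 0.03], [-0.003, 0, 0.055], [-0.003, 0, 0.065], [-0.003, 0, 0.065], [-0.003, 0, 0.065]], "twist": [0, 0, 0, 0, 0]}}

```text
t: 21.55
ee_pos: [0.4432, -0.2882, 0.0538]
tcp_rot: [0.0, 0.682, 0.731, 0.0]
wrist_force: [-0.2, 0.7, 1.5]
width: 0.824
grasp_force: 0.0
```

Emit:
{"fn": "carry_out", "kwargs": {"jaw": [60, 50, 50, 50, 50], "dp": [[0, 0, 0], [0, 0, 0], [0, 0, 0], [0, 0, 0], [0, 0, 0]], "twist": [0, 0, 0, 0, 0]}}

```text
t: 22.18
ee_pos: [0.443, -0.2882, 0.0539]
tcp_rot: [0.0, 0.682, 0.731, -0.0]
wrist_force: [-2.1, -0.8, 7.4]
width: 0.698
grasp_force: 42.0
```

Emit:
{"fn": "carry_out", "kwargs": {"jaw": [50, 50, 50, 50, 50], "dp": [[0, 0, -0.01], [0, 0, -0.06], [0, 0, -0.16], [0, 0, -0.26], [0, 0, -0.35]], "twist": [0, 0, 0, 0, 0]}}

```text
t: 22.8
ee_pos: [0.4429, -0.2879, 0.2305]
tcp_rot: [0.0, 0.682, 0.731, 0.0]
wrist_force: [0.8, -0.4, -1.7]
width: 0.698
grasp_force: 43.9
```

```bash
python3 go.py .612 -.0205 .225 3.6
```

```text
t 22.8 dp [0.51  0.374 0.011] twist 0.003 rows 5.063432721905261 toolx [-0.069  0.998] pos [ 0.4429 -0.2879  0.2305] yaw 3.93
```

Emit:
{"fn": "carry_out", "kwargs": {"jaw": [50, 50, 50, 50, 50], "dp": [[0.07, 0.05, 0], [0.17, 0.125, 0], [0.28, 0.205, 0], [0.39, 0.285, 0], [0.46, 0.337, 0]], "twist": [0.003, 0.003, 0.003, 0.003, 0.003]}}

```text
t: 23.42
ee_pos: [0.5961, -0.0448, 0.2287]
tcp_rot: [0.0, 0.685, 0.729, 0.0]
wrist_force: [1.1, -0.9, -1.0]
width: 0.697
grasp_force: 44.0
```

```bash
python3 go.py .612 -.0225 .16 3.6
```

```text
t 23.425 dp [0.042 0.035 0.137] twist 0.0 rows 1.1831204456739195 toolx [-0.063  0.998] pos [ 0.5961 -0.0448  0.2287] yaw 3.61
```

Emit:
{"fn": "carry_out", "kwargs": {"jaw": [50, 50, 50, 50, 50], "dp": [[0.03, 0.025, 0.02], [0.044, 0.035, 0.06], [0.044, 0.035, 0.11], [0.044, 0.035, 0.137], [0.044, 0.035, 0.137]], "twist": [0, 0, 0, 0, 0]}}

```text
t: 24.05
ee_pos: [0.6102, -0.0248, 0.1585]
tcp_rot: [-0.001, 0.685, 0.728, -0.001]
wrist_force: [-0.1, -0.5, -1.1]
width: 0.697
grasp_force: 44.0
```

```bash
python3 go.py .612 -.0225 .0595 3.6
python3 - <<'E'
from h import *
im=imaging.capture("wrist"); cv2.imwrite("pics/w3.png",im[:,:,::-1])
E
```

```text
t 24.05 dp [0.004 0.004 0.198] twist -0.001 rows 1.5853671883807416 toolx [-0.061  0.998] pos [ 0.6102 -0.0248  0.1585] yaw 3.51
```

View pics/w3.png

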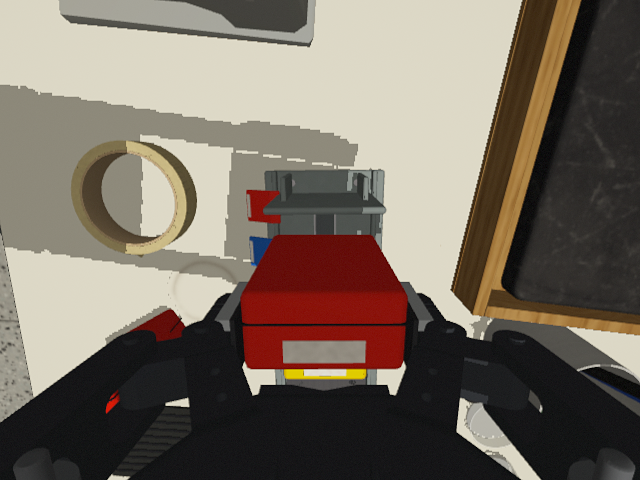

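Wrist view: red is held upright (325,300) above its gap between the wall (325,208) and the blue box. I'll lower it.

Emit:
{"fn": "carry_out", "kwargs": {"jaw": [50, 50, 50, 50, 50], "dp": [[0.003, 0.003, 0.04], [0.003, 0.003, 0.1], [0.003, 0.003, 0.15], [0.003, 0.003, 0.18], [0.003, 0.003, 0.188]], "twist": [0, 0, 0, 0, 0]}}

```text
t: 24.72
ee_pos: [0.6128, -0.0226, 0.0656]
tcp_rot: [-0.0, 0.685, 0.729, -0.0]
wrist_force: [-0.3, 0.5, -1.8]
width: 0.7
grasp_force: 44.0
```

Emit:
{"fn": "carry_out", "kwargs": {"jaw": [50, 50, 50, 50, 50], "dp": [[0, 0, 0.002], [0, 0, 0.002], [0, 0, 0.002], [0, 0, 0.002], [0, 0, 0.002]], "twist": [0, 0, 0, 0, 0]}}

```text
t: 25.35
ee_pos: [0.6128, -0.0223, 0.0649]
tcp_rot: [0.0, 0.685, 0.729, 0.0]
wrist_force: [0.4, 0.3, -1.6]
width: 0.7
grasp_force: 44.0
```

Emit:
{"fn": "carry_out", "kwargs": {"jaw": [50, 50, 50, 50, 50], "dp": [[0, 0, 0.004], [0, 0, 0.008], [0, 0, 0.01], [0, 0, 0.01], [0, 0, 0.01]], "twist": [0, 0, 0, 0, 0]}}

```text
t: 25.98
ee_pos: [0.6128, -0.0223, 0.0598]
tcp_rot: [-0.0, 0.685, 0.729, -0.0]
wrist_force: [-0.2, -0.1, -1.5]
width: 0.696
grasp_force: 44.0
```

Emit:
{"fn": "carry_out", "kwargs": {"jaw": [50, 50, 62, 75, 85], "dp": [[0, 0, 0.001], [0, 0, 0.001], [0, 0, 0.001], [0, 0, 0.001], [0, 0, 0.001]], "twist": [0, 0, 0, 0, 0]}}

```text
t: 26.6
ee_pos: [0.6128, -0.0224, 0.0594]
tcp_rot: [0.0, 0.685, 0.729, 0.0]
wrist_force: [-0.2, -0.1, -0.7]
width: 0.995
grasp_force: 0.0
```

Emit:
{"fn": "carry_out", "kwargs": {"jaw": [85, 85, 85, 85, 85], "dp": [[0, 0, 0], [0, 0, -0.05], [0, 0, -0.14], [0, 0, -0.24], [0, 0, -0.34]], "twist": [0, 0, 0, 0, 0]}}

```text
t: 27.22
ee_pos: [0.6125, -0.0223, 0.2309]
tcp_rot: [-0.0, 0.685, 0.729, -0.0]
wrist_force: [0.6, -0.8, -0.2]
width: 0.994
grasp_force: 0.0
```

```bash
python3 go.py .621 -.2 .24 3.6
python3 - <<'E'
from h import *
im=imaging.capture("top"); cv2.imwrite("pics/t3.png",cv2.resize(im[180:300,180:360,::-1],None,fx=3,fy=3,interpolation=cv2.INTER_CUBIC))
E
```

```text
t 27.225 dp [-0.356 -0.005 -0.018] twist -0.0 rows 2.8494844732817564 toolx [-0.062  0.998] pos [ 0.6125 -0.0223  0.2309] yaw 3.57
```

View pics/t3.png

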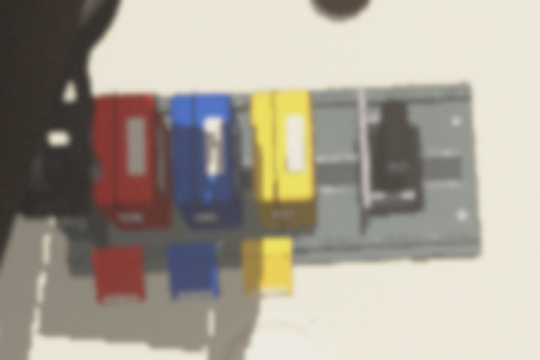

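Emit:
{"fn": "carry_out", "kwargs": {"jaw": [85, 85, 60, 30, 0], "dp": [[-0.1, -0.001, 0], [-0.2, -0.002, 0], [-0.3, -0.003, 0], [-0.37, -0.004, 0], [-0.37, -0.004, 0]], "twist": [0, 0, 0, 0, 0]}}

```text
t: 27.9
ee_pos: [0.6221, -0.2096, 0.2289]
tcp_rot: [0.0, 0.686, 0.728, -0.0]
wrist_force: [-0.0, 0.4, -0.1]
width: 0.372
grasp_force: 0.0
```

Emit:
{"fn": "carry_out", "kwargs": {"jaw": [0, 0, 0, 0, 0], "dp": [[0, 0, 0], [0, 0, 0.08], [0, 0, 0.16], [0, 0, 0.24], [0, 0, 0.28]], "twist": [0, 0, 0, 0, 0]}}

```text
t: 28.52
ee_pos: [0.6214, -0.2055, 0.0874]
tcp_rot: [-0.001, 0.684, 0.729, -0.0]
wrist_force: [-0.6, 0.1, -0.1]
width: -0.007
grasp_force: 0.0
```

```bash
python3 go.py .617 -.1325 .087 3.6
python3 - <<'E'
from h import *
im=imaging.capture("top"); cv2.imwrite("pics/t4.png",cv2.resize(im[180:300,180:360,::-1],None,fx=3,fy=3,interpolation=cv2.INTER_CUBIC))
E
```

```text
t 28.525 dp [0.146 0.    0.001] twist 0.0 rows 1.1695375864596553 toolx [-0.064  0.998] pos [ 0.6214 -0.2055  0.0874] yaw 3.64
```

Crop: red (130,150), blue (205,145) and yellow (283,145) stand at their own tabs, and the stop is at (365,150). I'll push the post with shut fingers, slowly.

Emit:
{"fn": "carry_out", "kwargs": {"jaw": [0, 0, 0, 0, 0], "dp": [[0.02, 0, 0], [0.035, 0, 0], [0.05, 0, 0], [0.065, 0, 0], [0.08, 0, 0]], "twist": [0, 0, 0, 0, 0]}}

```text
t: 29.2
ee_pos: [0.6201, -0.1669, 0.0898]
tcp_rot: [0.0, 0.685, 0.729, 0.0]
wrist_force: [0.2, -1.9, 0.8]
width: -0.001
grasp_force: 0.9
```

Emit:
{"fn": "carry_out", "kwargs": {"jaw": [0, 0, 0, 0, 0], "dp": [[0.01, 0, 0], [0.02, 0, 0], [0.028, 0, 0], [0.036, 0, 0], [0.042, 0, 0]], "twist": [0, 0, 0, 0, 0]}}

```text
t: 29.82
ee_pos: [0.6185, -0.1461, 0.0893]
tcp_rot: [-0.0, 0.685, 0.729, -0.0]
wrist_force: [0.6, -2.9, 2.3]
width: 0.001
grasp_force: 1.2
```

```bash
python3 - <<'E'
from h import *
im=imaging.capture("wrist"); cv2.imwrite("pics/w5.png",im[:,:,::-1])
E
python3 go.py .617 -.1325 .087 3.6
```

```text
t 29.875 dp [ 0.027 -0.001  0.005] twist -0.0 rows 0.21663880268436914 toolx [-0.062  0.998] pos [ 0.6184 -0.1458  0.0893] yaw 3.57
```

View pics/w5.png

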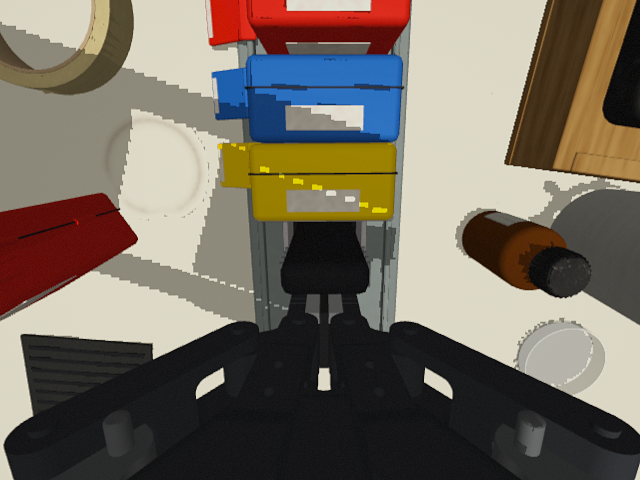

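Wrist view: the stop plate touches yellow (322,185), yellow touches blue (325,97), and a gap to red (330,45) remains. All stand upright.

Emit:
{"fn": "carry_out", "kwargs": {"jaw": [0, 0, 0, 0, 0], "dp": [[0.004, 0, 0], [0.008, 0, 0], [0.012, 0, 0], [0.015, 0, 0], [0.018, 0, 0]], "twist": [0, 0, 0, 0, 0]}}

```text
t: 30.5
ee_pos: [0.6179, -0.1372, 0.0893]
tcp_rot: [-0.0, 0.685, 0.729, -0.0]
wrist_force: [-0.9, -3.3, 2.0]
width: -0.0
grasp_force: 1.9
```

Emit:
{"fn": "carry_out", "kwargs": {"jaw": [0, 0, 0, 0, 0], "dp": [[0.001, 0, 0], [0.002, 0, 0], [0.003, 0, 0], [0.004, 0, 0], [0.005, 0, 0]], "twist": [0, 0, 0, 0, 0]}}

```text
t: 31.12
ee_pos: [0.6177, -0.1349, 0.0893]
tcp_rot: [-0.0, 0.685, 0.729, -0.0]
wrist_force: [-1.5, -4.6, 0.2]
width: -0.001
grasp_force: 2.5
```

Emit:
{"fn": "carry_out", "kwargs": {"jaw": [0, 0, 0, 0, 0], "dp": [[0.001, 0, 0], [0.002, 0, 0], [0.003, 0, 0], [0.004, 0, 0], [0.004, 0, 0]], "twist": [0, 0, 0, 0, 0]}}

```text
t: 31.75
ee_pos: [0.6175, -0.1328, 0.0893]
tcp_rot: [-0.0, 0.685, 0.729, -0.0]
wrist_force: [-1.5, -4.7, 2.1]
width: 0.003
grasp_force: 2.2
```

Emit:
{"fn": "carry_out", "kwargs": {"jaw": [0, 0, 0, 0, 0], "dp": [[0.001, 0, 0], [0.002, 0, 0], [0.003, 0, 0], [0.003, 0, 0], [0.003, 0, 0]], "twist": [0, 0, 0, 0, 0]}}

```text
t: 32.38
ee_pos: [0.6175, -0.1322, 0.0893]
tcp_rot: [0.0, 0.685, 0.729, -0.0]
wrist_force: [-2.2, -11.1, 0.8]
width: -0.0
grasp_force: 6.0
```

Emit:
{"fn": "carry_out", "kwargs": {"jaw": [0, 0, 0, 0, 0], "dp": [[0.001, 0, 0], [0.001, 0, 0], [0.001, 0, 0], [0.001, 0, 0], [0.001, 0, 0]], "twist": [0, 0, 0, 0, 0]}}

```text
t: 33.0
ee_pos: [0.6176, -0.1322, 0.0893]
tcp_rot: [0.001, 0.685, 0.729, -0.0]
wrist_force: [-2.6, -16.2, 0.1]
width: -0.006
grasp_force: 8.1
```

Emit:
{"fn": "carry_out", "kwargs": {"jaw": [0, 0, 0, 0, 0], "dp": [[-0.02, 0, 0], [-0.06, 0, 0], [-0.1, 0, 0], [-0.1, 0, -0.1], [-0.1, 0, -0.2]], "twist": [0, 0, 0, 0, 0]}}

```text
t: 33.62
ee_pos: [0.6202, -0.182, 0.19]
tcp_rot: [-0.001, 0.685, 0.728, -0.0]
wrist_force: [1.0, -0.2, 0.5]
width: 0.001
grasp_force: 0.0
```

Run:
```python
from h import *
im=imaging.capture("wrist"); print(monitor.get_obs()["wrist_force"])
cv2.imwrite("pics/w6.png",cv2.resize(im[0:300,200:500,::-1],None,fx=2,fy=2,interpolation=cv2.INTER_CUBIC))
```

```text
[ 3.79225184 -0.90845483  7.24651492]
```

View pics/w6.png

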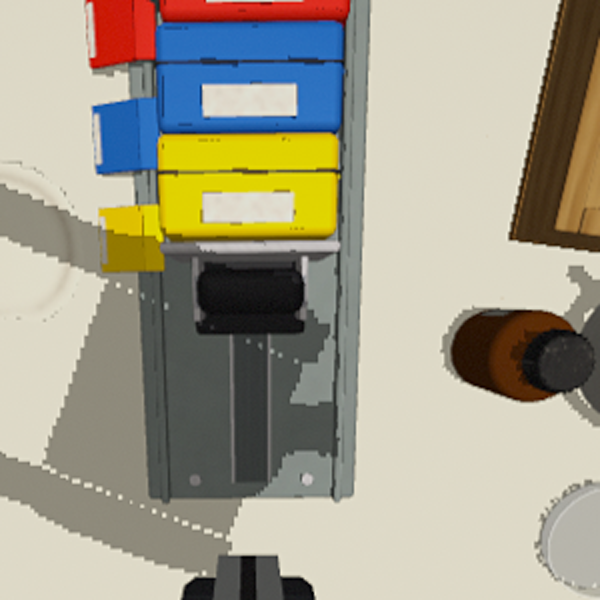

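The crop shows red (255,5), blue (250,75), yellow (248,185) and the stop plate (250,245) standing tight, upright and in order. The bottle (520,355) is undisturbed and the gripper is clear, so I'll hand the job in.

```bash
python3 -c "
from bench import workorder; print(workorder.sign_off())"
```

```text
the job is handed in; nothing more can be done
None
```

The red, blue and yellow boxes now stand upright at their own tabs, with the end stop snug so the row is tight against the wall; the bottle was left where it stood, and the job was handed in at about 34 s.

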